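# Strip a stacked radio module into its antistatic trays

## Task

The radio module failed its emission test and its screws are out: take the stack apart and lay each part flat in the pocket of its own tray, lengthwise in the pocket - the silver shield cover in the red tray, the gold slice in the yellow one, the blue slice in the blue one and the black slice in the black one. The heat sink stays, no part may be tipped over or put down on the bare bench top at any time, and the jar with the screws must stay where it is.

Things in the scene. Friction and masses are not known exactly. Their poses are not given: they have to be found in the camera images.
- heat_sink: Silver finned heat sink, 94 mm long (its x), 70 wide (its y), 24 high, fixed: foot of the stack. Origin: centre of its underside, z up. On it stand, centred and parallel, black slice, blue slice, gold slice and, on top, the cover (its top 85 mm above the bench); each is 10 mm narrower and about 14 mm shorter than what it stands on.
- cover: Shield cover: bare silver metal block with four grey slots on top; 36 mm long (its x), 30 wide (its y), 13 high, 70 g, loose, flat-sided: grip across the 30 mm. Origin: centre of its underside, z up. Starts 72 mm above the bench on the gold slice. A 7 mm wide notch in each short end stands round a 4 mm dowel, 6 mm tall, of the part below (1.5 mm play): lift straight.
- rf_slice: Gold slice: gold metal frame, green board on top; 52 mm long (its x), 40 wide (its y), 16 high, 120 g, loose, flat-sided: grip across the 40 mm. Origin: centre of its underside, z up. Starts 56 mm above the bench on the blue slice. A 7 mm wide notch in each short end stands round a 4 mm dowel, 6 mm tall, of the part below (1.5 mm play): lift straight. It has such dowels on top.
- power_slice: Blue slice: dark blue metal frame, green board on top; 66 mm long (its x), 50 wide (its y), 16 high, 160 g, loose, flat-sided: grip across the 50 mm. Origin: centre of its underside, z up. Starts 40 mm above the bench on the black slice. A 7 mm wide notch in each short end stands round a 4 mm dowel, 6 mm tall, of the part below (1.5 mm play): lift straight. It has such dowels on top.
- logic_slice: Black slice: black metal frame, green board on top; 80 mm long (its x), 60 wide (its y), 16 high, 200 g, loose, flat-sided: grip across the 60 mm. Origin: centre of its underside, z up. Starts 24 mm above the bench on the heat sink. A 7 mm wide notch in each short end stands round a 4 mm dowel, 6 mm tall, of the part below (1.5 mm play): lift straight. It has such dowels on top.
- tray_red: Red plastic tray, fixed, outside 60 mm long (its x), 54 wide (its y), with a pocket 52 x 46 mm, 16 mm longer and wider than the shield cover. Origin: centre, at bench level, z up. Pocket floor 5 mm above the bench; rim 4 mm thick, 11 mm high, lowered to 4 mm over the middle 40 mm of both long sides for fingers.
- tray_yellow: Yellow plastic tray, fixed, outside 76 mm long (its x), 64 wide (its y), with a pocket 68 x 56 mm, 16 mm longer and wider than the gold slice. Origin: centre, at bench level, z up. Pocket floor 5 mm above the bench; rim 4 mm thick, 11 mm high, lowered to 4 mm over the middle 40 mm of both long sides for fingers.
- tray_blue: Dark blue plastic tray, fixed, outside 90 mm long (its x), 74 wide (its y), with a pocket 82 x 66 mm, 16 mm longer and wider than the blue slice. Origin: centre, at bench level, z up. Pocket floor 5 mm above the bench; rim 4 mm thick, 11 mm high, lowered to 4 mm over the middle 40 mm of both long sides for fingers.
- tray_black: Black plastic tray, fixed, outside 104 mm long (its x), 84 wide (its y), with a pocket 96 x 76 mm, 16 mm longer and wider than the black slice. Origin: centre, at bench level, z up. Pocket floor 5 mm above the bench; rim 4 mm thick, 11 mm high, lowered to 4 mm over the middle 40 mm of both long sides for fingers.
- screw_jar: White jar with a blue lid, 53 mm across, 42 mm high, standing loose on the bench beside the work with the module's screws in it; leave it where it stands. Origin: centre of its underside. (Obstacles near the work: a grey instrument 155 mm high at x > 0.51, y < -0.32 behind, and a lamp shade 270 mm across with a tall pole at x 0.435, y 0.04: carry parts with their underside over 170 mm.)

How it is judged:
At the end, for the whole second after the job is handed in: All four parts are released and at rest, each upright and flat on the pocket floor of its own tray (underside within about 2.5 mm of the floor, tilt under 0.06 rad), within 13 mm of the tray's centre and with its length within 0.35 rad of the pocket's length, either end first (horizontal distance between cover and tray_red below 0.013 m and z of cover in the frame of tray_red between 0.0025 and 0.0075 m and angle between each of cover, rf_slice, power_slice, logic_slice's own z axis and vertical below 0.06 rad and angle between the x axis of cover and the x axis of tray_red, either way round below 0.35 rad and linear speed of each of cover, rf_slice, power_slice, logic_slice below 0.02 m/s and horizontal distance between rf_slice and tray_yellow below 0.013 m and z of rf_slice in the frame of tray_yellow between 0.0025 and 0.0075 m and angle between the x axis of rf_slice and the x axis of tray_yellow, either way round below 0.35 rad and horizontal distance between power_slice and tray_blue below 0.013 m and z of power_slice in the frame of tray_blue between 0.0025 and 0.0075 m and angle between the x axis of power_slice and the x axis of tray_blue, either way round below 0.35 rad and horizontal distance between logic_slice and tray_black below 0.013 m and z of logic_slice in the frame of tray_black between 0.0025 and 0.0075 m and angle between the x axis of logic_slice and the x axis of tray_black, either way round below 0.35 rad); the robot touches nothing.
It fails at once if a part of the module lies on the bare bench top (underside less than 3 mm above it) (height (world z) of any of cover, rf_slice, power_slice, logic_slice below 0.003 m).
It fails at once if a part of the module is tipped over (tilted more than 0.7 rad) (angle between any of cover, rf_slice, power_slice, logic_slice's own z axis and vertical above 0.7 rad).
It fails at once if the screw jar is pushed away (more than 15 mm) (distance of screw_jar from where it was at the start of the episode above 0.015 m).
It also fails if it takes over 96 s, if anything falls off the work surface, if the arm or the gripper's body presses on something with over 40 N, if the wrist force passes 120 N, or if a joint passes its speed limit or range.

## Robot

A 6-joint arm with a two-finger parallel gripper is mounted at the origin on a cart in front of the work surface, level with it; the furniture and walls round the work are solid. World frame = base frame: x ahead of the robot, y to its left, z up, the work surface at z = 0. Lengths are in m, angles in rad, forces in N, time in s.
With the tool pointing down it reaches from about 0.35 to 0.975 m from the base axis. Payload 7.1 kg.
Tool frame: the origin (TCP) lies midway between the tips of the shut fingers; the grasp point (between the pads) lies 19 mm behind it; z points along the fingers, y is the line along which they close (so a half turn about z gives the same grasp; the last joint's range is limited). The gripper opens to 88 mm and grips with 3 to 60 N. Pads are 20 mm wide; open, the fingers measure 115 mm over their backs; the gripper's body (75 mm by 178 mm) begins 61 mm behind the grasp point.
Start: joints at [-1.188, 0.423, 1.63, -0, 1.089, -0.019], TCP at [0.244, -0.575, 0.223] pointing down, gripper open.
Joint ranges: [-3, 3], [-0.9, 2.11], [0.09, 2.58], [-1.31, 4.45], [0.11, 2.69], [-2.54, 2.54]. Speed limits (rad/s): [2.39, 2.39, 3.01, 3.14, 3.14, 3.14].

## Interface

Orientations are given as a unit quaternion [w, x, y, z].
In Python, from station import move_pose, movel, movej, command_gripper, wait, inverse_kinematics, read_camera, camera_info, MotionError, job_done, get_time, get_joint_pos, get_qvel, get_effort, get_tcp_pos, get_ee_rot, get_ft_force, get_ft_torque, get_grip_width, get_finger_force gives the robot as it stands. Calls block until the motion is done:
- move_pose(position, orientation): joint-space move of the TCP to a pose.
- movel(position, frame=None, v=0.15, until_force=None): straight line of the TCP; frame=None keeps the orientation; v is the mean speed in m/s. With until_force (N) it stops when the force on the tool has changed by that much, and returns True; else False.
- movej(angles): joint-space move.
- command_gripper(opening): opening from 0.0 (shut) to 1.0 (fully open); the grip force is fixed at half the most; returns when the fingers have stopped.
- wait(seconds).
- inverse_kinematics(position, orientation): joint angles nearest the present ones, or None.
- read_camera(name): name is "side" or "top"; returns the picture (420x560x3 uint8, red, green, blue); there is no depth.
- camera_info(name): a dict with "intrinsics" (3x3 intrinsics, pixels), "dist" ([k1, k2, p1, p2, k3] as OpenCV has them; the pictures are not rectified), "T" (4x4, takes a point from camera to world coordinates). Camera axes: x right, y up, looking along -z (the intrinsics and any distortion apply to the point x, -y, -z); pixel columns grow to the right and rows downward; lengths in m; the calibration is good to about 2 mm. A picture is of the moment at which its call begins. camera_info takes no time and is no camera call.
A pose or a line that the arm cannot do raises MotionError and nothing moves.
- job_done(): hands the job in; it is judged then, once.
Readings, each from a call of its own:
- get_time(): time.
- get_joint_pos(): joint angles.
- get_qvel(): joint speeds.
- get_effort(): joint torques, N m.
- get_tcp_pos(): TCP position.
- get_ee_rot(): TCP orientation.
- get_ft_force(): force on the tool from outside, world axes, zero at the start.
- get_ft_torque(): the same for the moment, N m.
- get_grip_width(): opening from 0.0 (shut) to 1.0 (fully open).
- get_finger_force(): force on a finger pad.
Only numpy, scipy, OpenCV 4.12 (cv2) and the standard library are available. Lean on these libraries where they do the work, as an engineer would, in place of code of your own. Each camera call takes 0.05 s, during which the arm holds its last target. There are 200 camera calls.

## Working session

There is one attempt and no reset: what is moved stays moved. The work goes in short steps, each a Python script; the robot and the scene stay as the last script left them, time stands still between calls to the robot, and variables do not carry over. Pictures are saved under pics/ and viewed, at most 14 in all, crops included, and the job is handed in when it is done.

```bash
mkdir -p pics; python3 - <<'E'
from station import *
import cv2,numpy as np
for n in("top","side"):
    im=read_camera(n); cv2.imwrite(f"pics/{n}0.png",cv2.cvtColor(im,cv2.COLOR_RGB2BGR)); i=camera_info(n)
    print(n,np.round(i["intrinsics"],1).tolist(),i["dist"],np.round(i["T"],3).tolist())
print(get_ee_rot(),get_time())
E
```

```text
top [[419.4, 0.0, 287.7], [0.0, 419.4, 206.8], [0.0, 0.0, 1.0]] [-0.03748685  0.          0.          0.          0.        ] [[0.021, 0.993, -0.115, 0.333], [-1.0, 0.022, -0.0, -0.275], [0.002, 0.115, 0.993, 0.927], [0.0, 0.0, 0.0, 1.0]]
side [[460.9, 0.0, 279.7], [0.0, 460.9, 207.9], [0.0, 0.0, 1.0]] [-0.10365417  0.          0.          0.          0.        ] [[-0.985, 0.131, -0.112, 0.36], [-0.171, -0.797, 0.579, 0.206], [-0.014, 0.59, 0.808, 0.748], [0.0, 0.0, 0.0, 1.0]]
[-6.64501545e-04  9.79888540e-01  1.99544461e-01 -1.27079377e-04] 0.1
```

View pics/top0.png

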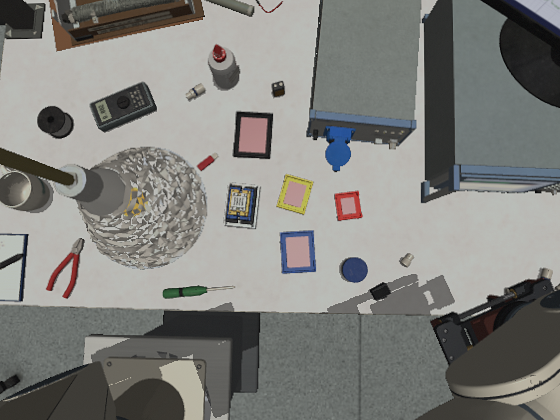

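View pics/side0.png

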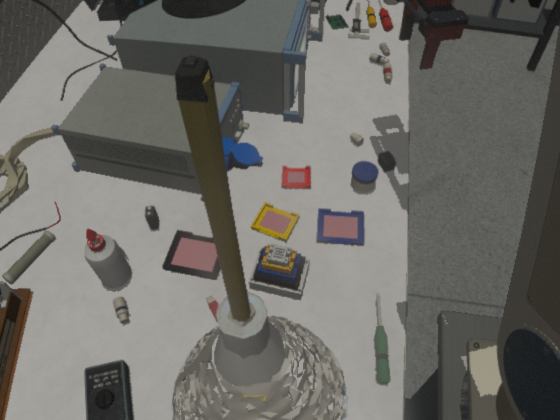

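Top view: stack near (240,203), trays black (253,135), yellow (295,194), red (347,206), blue (298,252), jar (354,270); the lamp shade rises to the left of the stack. The side view shows all of them too. Next I measure the tray pockets and zoom in on the stack.

```bash
cat > h.py <<'E'
from station import *
import cv2,numpy as np
def ray(n,uv):
    i=camera_info(n); K=np.array(i["intrinsics"]);T=np.array(i["T"])
    p=cv2.undistortPoints(np.float64(uv).reshape(-1,1,2),K,np.array(i["dist"])).reshape(-1,2)
    d=np.c_[p[:,0],-p[:,1],-np.ones(len(p))]@T[:3,:3].T
    return T[:3,3],d
def plane(n,uv,z):
    o,d=ray(n,uv); return (o+d*((z-o[2])/d[:,2])[:,None])[:,:2]
def project(n,P):
    i=camera_info(n);T=np.linalg.inv(np.array(i["T"]));P=np.atleast_2d(P)@T[:3,:3].T+T[:3,3]
    return cv2.projectPoints(P*[1,-1,-1],np.zeros(3),np.zeros(3),np.array(i["intrinsics"]),np.array(i["dist"]))[0].reshape(-1,2)
def rect(n,contour,z):
    P=plane(n,contour.reshape(-1,2),z)
    (c,(a,b),t)=cv2.minAreaRect((P*1000).astype(np.float32))
    if a<b: a,b,t=b,a,t+90
    t=(t+90)%180-90
    return [round(c[0]/1000,4),round(c[1]/1000,4),round(a),round(b),round(t,1)]
E
python3 - <<'E'
from h import *
for n in("top","side"):
    im=cv2.cvtColor(cv2.imread(f"pics/{n}0.png"),cv2.COLOR_BGR2HSV)
    m=cv2.inRange(im,(0,40,90),(12,130,255))|cv2.inRange(im,(170,40,90),(180,130,255))
    for c in cv2.findContours(m,0,cv2.CHAIN_APPROX_NONE)[0]:
        if cv2.contourArea(c)>150: print(n,"pink",cv2.boundingRect(c),rect(n,c,.005))
    u,v={"top":(205,165),"side":(235,230)}[n]
    bgr=cv2.imread(f"pics/{n}0.png")
    cv2.imwrite(f"pics/{n}crop.png",cv2.resize(bgr[v:v+75,u:u+80],None,fx=8,fy=8,interpolation=cv2.INTER_CUBIC))
    print(n,"jar",plane(n,[{"top":(354,270),"side":(365,172)}[n]],.042))
E
```

```text
top pink (286, 236, 24, 31) [0.3428, -0.2982, 64, 48, 4.6]
top pink (340, 197, 16, 18) [0.4463, -0.4082, 37, 31, 8.4]
top pink (283, 181, 23, 26) [0.4695, -0.2895, 51, 39, -14.8]
top pink (239, 117, 29, 37) [0.6026, -0.1926, 82, 61, -2.2]
top pink (54, 20, 20, 31) [0.8408, 0.265, 78, 41, 11.3]
top jar [[ 0.30582151 -0.41667706]]
side pink (171, 237, 47, 35) [0.6003, -0.1963, 81, 61, -2.2]
side pink (86, 228, 18, 20) [0.8141, -0.1941, 50, 33, -19.8]
side pink (323, 216, 35, 22) [0.3399, -0.3022, 65, 48, 4.3]
side pink (260, 211, 31, 22) [0.467, -0.2931, 50, 38, -14.6]
side pink (281, 165, 30, 24) [0.4442, -0.4133, 63, 62, -80.8]
side jar [[ 0.3039546  -0.41621126]]
```

View pics/topcrop.png

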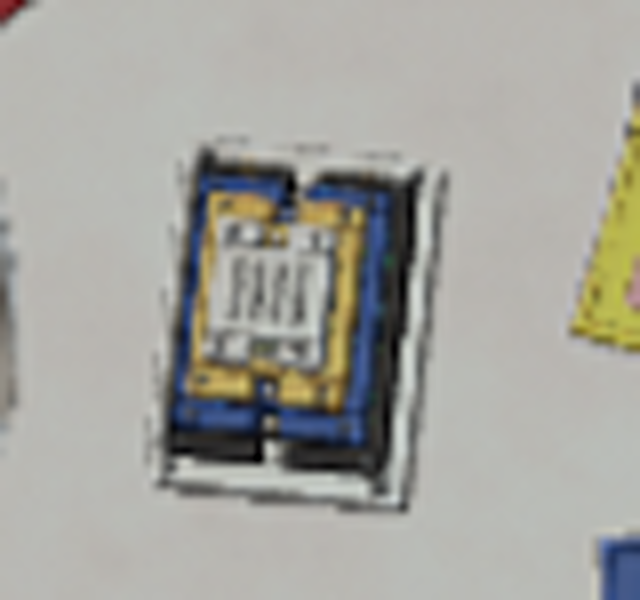

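View pics/sidecrop.png

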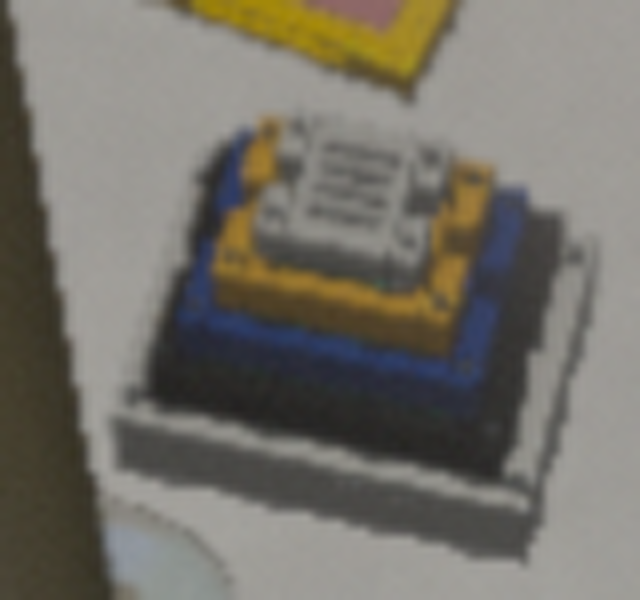

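The crops give the cover, gold, blue and heat-sink top corners. The stack's length runs roughly along world x, turned about -8°. Pink pads give the tray centres. Next I fit the stack centre from the corners and check the shade height.

```bash
python3 - <<'E'
from h import *
C=[("top",205,165,.085,[(222,212),(338,225),(323,370),(208,350)]),
("top",205,165,.072,[(208,193),(365,210),(345,410),(187,393)]),
("top",205,165,.056,[(200,178),(387,192),(362,445),(175,428)]),
("top",205,165,.024,[(195,150),(445,172),(405,508),(160,487)]),
("side",235,230,.085,[(288,118),(450,150),(425,265),(258,235)]),
("side",235,230,.072,[(262,120),(493,168),(460,320),(218,272)]),
("side",235,230,.024,[(535,490),(597,240),(597-420,240-75),(115,415)])]
for n,u,v,z,p in C:
    print(n,z,rect(n,((np.array(p)+.5)/8-.5+[u,v]),z), plane(n,((np.array(p)+.5)/8-.5+[u,v]),z).mean(0).round(4))
a=np.linspace(0,2*np.pi,60)
for n in("top","side"):
  for h in(0,.05,.1,.15,.2):
    q=project(n,np.c_[.435+.135*np.cos(a),.04+.135*np.sin(a),0*a+h]); print(n,h,q.min(0).round(),q.max(0).round(),project(n,[.435,.04,h]).round())
im=cv2.imread("pics/side0.png"); cv2.imwrite("pics/lamp.png",cv2.resize(im[220:420,150:370],None,fx=3,fy=3))
E
```

```text
top 0.085 [0.4408, -0.1756, 38, 30, -4.0] [ 0.4412 -0.1756]
top 0.072 [0.4398, -0.1751, 53, 41, -3.8] [ 0.4397 -0.1751]
top 0.056 [0.4395, -0.1745, 67, 49, -3.8] [ 0.4394 -0.1746]
top 0.024 [0.4384, -0.1771, 92, 69, -3.7] [ 0.4385 -0.1765]
side 0.085 [0.4373, -0.1769, 35, 29, -2.2] [ 0.4373 -0.1767]
side 0.072 [0.4369, -0.1778, 52, 38, -3.2] [ 0.4371 -0.1776]
side 0.024 [0.4384, -0.1779, 97, 65, -2.2] [ 0.4385 -0.1781]
top 0 [ 87. 147.] [207. 267.] [[147. 206.]]
top 0.05 [ 76. 141.] [202. 268.] [[139. 204.]]
top 0.1 [ 64. 135.] [197. 269.] [[130. 201.]]
top 0.15 [ 50. 127.] [192. 270.] [[120. 197.]]
top 0.2 [ 34. 119.] [185. 271.] [[109. 193.]]
side 0 [172. 318.] [344. 493.] [[257. 399.]]
side 0.05 [164. 306.] [347. 491.] [[256. 390.]]
side 0.1 [156. 293.] [351. 489.] [[253. 381.]]
side 0.15 [147. 278.] [356. 486.] [[251. 371.]]
side 0.2 [136. 261.] [361. 482.] [[248. 359.]]
```

View pics/lamp.png

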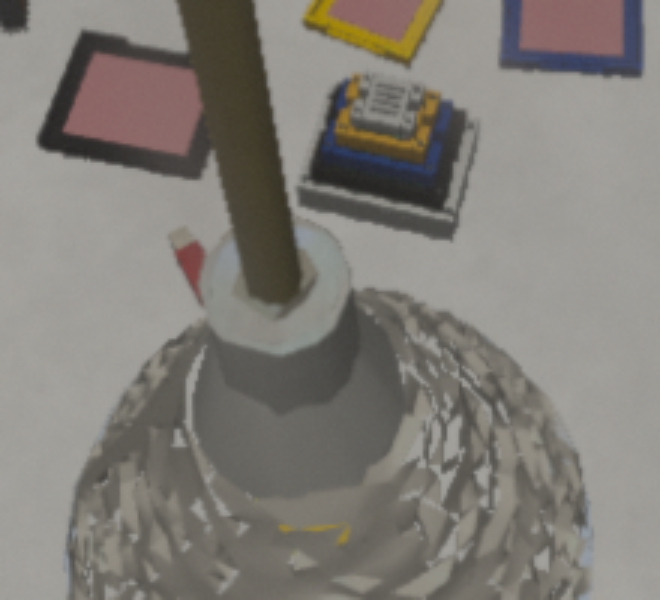

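Stack is at about (0.4387,-0.1764), yaw -3.5°, and its layers agree between views. The shade is widest at bench level and narrows upward, so the gripper clears it. I'll start with the cover.

```bash
cat >> h.py <<'E'
STK=np.array([.4387,-.1764]); YAW=-3.5
P={"cover":(.072,.030,(.445,-.410),4.),"rf":(.056,.040,(.4682,-.2913),-14.7),"power":(.040,.050,(.3413,-.3002),4.4),"logic":(.024,.060,(.6014,-.1945),-2.2)}
def q(t): a=np.radians(t)/2; return [0,np.cos(a),np.sin(a),0]
CL=1.5e-3; UP=.20
def lateral():
    yv=np.array([-np.sin(np.radians(YAW)),np.cos(np.radians(YAW))])
    return float(np.dot(get_ft_force()[:2],yv)),yv
def pick(k,stk=STK):
    z,w,_,_=P[k]
    move_pose([*stk,z+.08],q(YAW)); command_gripper((w+.024)/.088)
    movel([*stk,z+.025],v=.2); hit=movel([*stk,z+CL],v=.05,until_force=8)
    f0=lateral()[0]; command_gripper(0)
    p=np.array(stk)
    for _ in range(6):
        f,yv=lateral(); print(k,"hit",hit,"lat",round(f-f0,1),"w",round(get_grip_width()*88,1),p.round(4))
        if abs(f-f0)<4: break
        p=p+yv*np.sign(f-f0)*.0006; movel([*p,get_tcp_pos()[2]],v=.03)
    return p
def lift(p,k):
    movel([*p,P[k][0]+.015],v=.04); print("ft",np.round(get_ft_force(),1),"w",round(get_grip_width()*88,1))
    movel([*p,UP],v=.2)
def place(k):
    _,w,c,t=P[k]
    move_pose([*c,UP],q(t)); movel([*c,.035],v=.2)
    hit=movel([*c,.005+CL+.0005],v=.05,until_force=6); print("place hit",hit,get_tcp_pos().round(4),"t",get_time())
    command_gripper((w+.014)/.088); movel([*c,.05],v=.15); movel([*c,UP-.04],v=.3)
def snap(n,f,box,s):
    im=cv2.cvtColor(read_camera(n),cv2.COLOR_RGB2BGR); x,y,w,h=box
    cv2.imwrite(f"pics/{f}.png",cv2.resize(im[y:y+h,x:x+w],None,fx=s,fy=s))
E
python3 - <<'E'
from h import *
move_pose([.44,-.25,.24],q(YAW))
p=pick("cover"); print(get_time(),get_tcp_pos().round(4)); snap("side","grip1",(220,140,160,150),4)
E
```

```text
cover hit False lat 0.9 w 29.7 [ 0.4387 -0.1764]
4.2917 [ 0.4388 -0.1765  0.0737]
```

View pics/grip1.png

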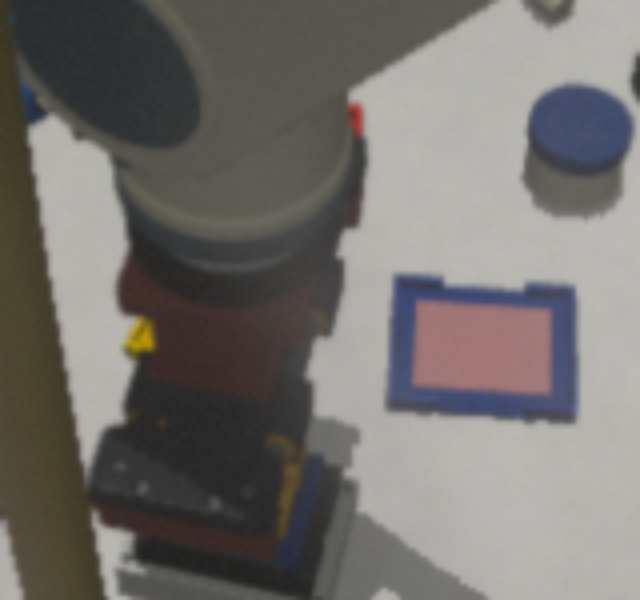

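The gripper is closed on the cover (29.7 mm, 0.9 N sideways) with the gold and blue layers still in place. Next: lift and place.

```bash
python3 - <<'E'
from h import *
lift(get_tcp_pos()[:2],"cover"); place("cover"); move_pose([.40,-.42,.24],q(0)); print(get_time())
snap("side","p1",(220,140,160,150),4)
E
```

```text
ft [-0.6  0.3 -1.3] w 29.7
place hit True [ 0.4445 -0.4096  0.0065] t 8.0167
9.8917
```

View pics/p1.png

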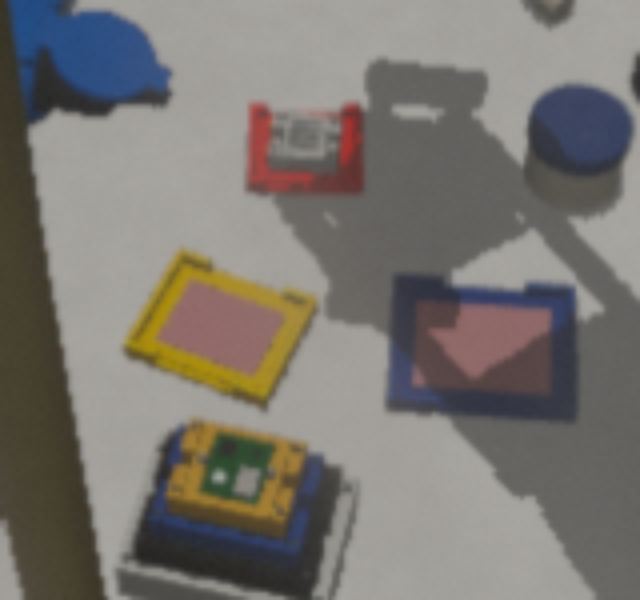

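The cover sits flat inside the red tray and the rest of the stack is undisturbed. Next, the gold slice, aborting before the carry if the weight suggests two parts.

```bash
python3 - <<'E'
from h import *
p=pick("rf"); f0=get_ft_force()[2]
lift(p,"rf"); print("dFz",get_ft_force()[2]-f0); place("rf"); move_pose([.38,-.42,.24],q(0)); print(get_time())
snap("side","p2",(160,140,220,150),3.6)
E
```

```text
rf hit False lat 0.9 w 40.2 [ 0.4387 -0.1764]
ft [-0.2  0.9 -1.3] w 39.8
dFz -2.744408288268289
place hit True [ 0.4677 -0.291   0.0065] t 16.425
18.575
```

View pics/p2.png

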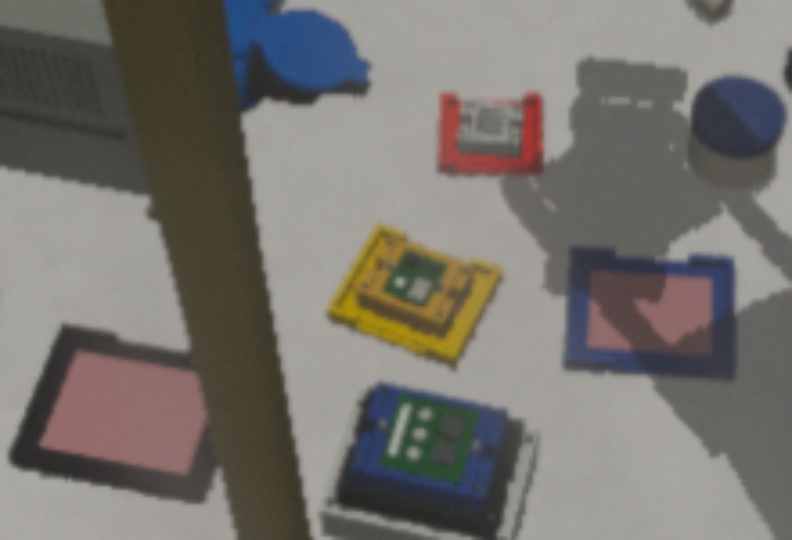

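The gold slice is flat in the yellow tray, and the blue and black slices are in place. Next, the blue slice.

```bash
python3 - <<'E'
from h import *
p=pick("power"); lift(p,"power"); place("power"); move_pose([.45,-.40,.24],q(0)); print(get_time())
snap("side","p3",(160,140,220,150),3.6)
E
```

```text
power hit False lat 1.4 w 49.9 [ 0.4387 -0.1764]
ft [ 0.1 -0.  -2.4] w 50.0
place hit True [ 0.3409 -0.2999  0.0065] t 25.3583
27.4833
```

View pics/p3.png

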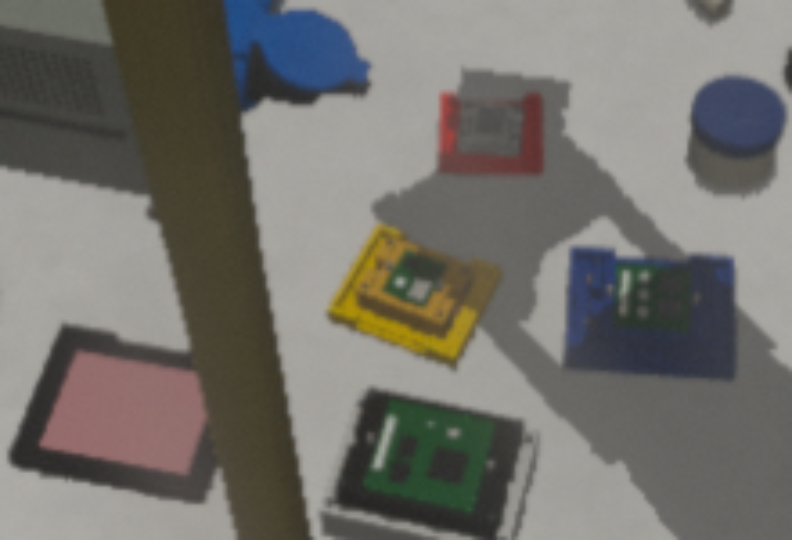

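The blue slice is in the blue tray and the black slice sits alone on the heat sink. I'll move it now, then check every placing from above.

```bash
python3 - <<'E'
from h import *
p=pick("logic"); lift(p,"logic"); place("logic"); move_pose([.30,-.52,.24],q(10)); print(get_time())
snap("top","p4",(215,95,170,200),3)
E
```

```text
logic hit False lat -0.3 w 59.8 [ 0.4387 -0.1764]
ft [ 0.3 -0.1 -2.4] w 59.9
place hit True [ 0.6007 -0.1943  0.0065] t 34.3083
37.3667
```

View pics/p4.png

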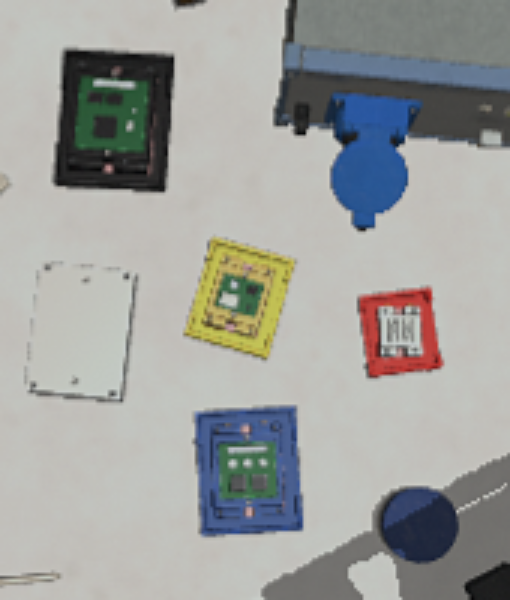

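All four parts lie flat and centred in their own trays, and the jar has not moved.

```bash
python3 -c "
from station import *
wait(0.5); print(job_done())"
```

```text
the job is handed in; nothing more can be done
None
```

The stack is apart and handed in at about 38 s: cover, gold, blue and black slices each lie flat in their own tray, and the final picture shows the jar and heat sink where they were; no verdict was returned.

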